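# Lay the baking tray to its drawn layout sheet

## Task

Set the baking tray to match its drawn sheet: move the blue bowl that was left in the middle of the tray into the blue circle, set down gently and upright, lay the red scoop open side up in the red outline with its handle in the narrow part, and stand the green tin, now lying on its side, upright with its yellow lid on top, inside and square to the green square. Leave the amber jar, the steel reamer and the steel splash guard standing where they are.

Things in the scene. Friction and masses are not known exactly. Their poses are not given: they have to be found in the camera images.
- tray: Steel baking tray, fixed, 270 (own x) by 310 (own y) by 16 mm high, walls 5 mm thick; its inner floor, covered by a white sheet, is 5 mm above its origin. Origin: centre of the underside. It stands on the left or on the right half of the counter, the dark board on the other half; own x is roughly world x, own z up.
- mark_bowl: Blue circle drawn on the tray's sheet, line radius 68 mm: the bowl's place. Origin: its centre, on the tray's inner floor. Nothing to grasp.
- mark_tin: Green square drawn on the tray's sheet, line side 84 mm: the tin's place. Origin: its centre, on the tray's inner floor; own x and y run along its sides.
- mark_scoop: Red outline of a scoop drawn on the tray's sheet, 198 mm long: a wide part 86 mm across (from own x = -20 to +99 mm) and a narrow handle part 44 mm across (own x = -99 to -20 mm). Origin: middle of its length, on the tray's inner floor; own +x points from handle part to scoop's mouth. The place for the scoop, whose origin and x axis should match it.
- mark_scoop_tip (a point): Point of the red outline where the middle of the scoop's mouth edge belongs, 86 mm along own +x from its origin.
- mark_scoop_end (a point): Point of the red outline where the end of the scoop's handle belongs, 86 mm along own -x from its origin.
- bowl: Blue enamel bowl, loose, 52 mm high, round: outer radius 55 mm at the rim and 36 mm at the foot, wall 8 mm thick, upright over the top 30 mm; about 0.18 kg. Origin: centre of the underside, z up. It starts upright on the tray floor near the middle of the tray. It can be picked by pinching the rim wall from above.
- scoop: Red plastic scoop, loose, 172 mm long, about 0.09 kg, lying flat on the board, open side up, in any direction. Origin: underside at the middle of its length; own +x points to the mouth, z up. Trough: own x = -8 to +86 mm, 62 mm wide, 38 mm high with a wall across its back at x = -8 to -4 mm. Handle: a bar from x = -86 to -8 mm, 20 mm wide, from 21 to 37 mm above the underside: pinch it across own y.
- scoop_tip (a point): Middle of the scoop's mouth edge on its underside, 86 mm along own +x from its origin.
- scoop_end (a point): Below the end of the scoop's handle, level with its underside, 86 mm along own -x from its origin.
- tin: Green square tin, loose, closed, 92 mm long (own x) and 58 by 58 mm across (own y, z), about 0.22 kg. Origin: its centre. Own +x points to its yellow lid end. It starts lying on a side face on the board, lid pointing in any horizontal direction (own z up).
- tin_lid (a point): Centre of the tin's lid face, 46 mm along own +x from the tin's origin.
- board: Dark wooden board, fixed, 280 (own x) by 260 (own y) by 12 mm thick, on which scoop and tin lie. Origin: centre of the underside.
- jar: Bystander: closed amber glass jar with steel cap, standing on the counter between tray and board, 64 mm across and 110 mm high. Origin: centre of the underside.
- reamer: Bystander: steel citrus reamer, a dish 72 mm across with a cone in the middle, 60 mm high, on the counter between tray and board, nearer the robot than the jar. Origin: centre of the underside.
- guard: Bystander: stainless splash guard of the mixer, an open ring 200 mm across and 55 mm high with a 90 mm wide pouring chute that reaches to 155 mm from the centre along own +x (58 mm high), on the counter at the far side. Origin: centre of the underside. (The black mixer itself is fixed and stands out of the way on the far right, 0.35 m high, nearer edge about 0.69 m to the right of the robot's axis.)
Things that resemble listed ones, but are neither listed nor needed, are in the scene too. Of the things that look like the bowl, the smallest one is meant.

How it is judged:
By the outcome, as a careful person would: the job done as asked, in the order asked, and still so for the second after the job is handed in, with the robot touching nothing.
It also fails if it takes over 72 s, if anything falls off the work surface, if the arm or the gripper's body presses on something with over 40 N, if the wrist force passes 120 N, or if a joint passes its speed limit or range.

## Robot

A 7-joint arm with a two-finger parallel gripper is mounted at the origin on the work surface. World frame = base frame: x ahead of the robot, y to its left, z up, the work surface at z = 0. Lengths are in m, angles in rad, forces in N, time in s.
With the tool pointing down it reaches from about 0.425 to 1.025 m from the base axis. Payload 3.6 kg.
Tool frame: the origin (TCP) lies on the centre line of the jaws, within the pads' length; the fingertips stand 17 mm ahead of it and the grasp point (between the pads) lies 2 mm behind it; z points along the fingers, y is the line along which they close (so a half turn about z gives the same grasp; the last joint's range is limited). The gripper opens to 85 mm and grips with 20 to 120 N. Pads are 22 mm wide; open, the fingers measure 114 mm over their backs; the gripper's body (76 mm by 85 mm) begins 54 mm behind the grasp point. The pads swing forward as they close: fully open they stand 13 mm farther back than shut.
Start: joints at [-1.31, 0.591, 0.048, 1.609, -0.033, 0.943, -0.034], TCP at [0.251, 0.68, 0.218] pointing down, gripper open.
Joint ranges: [-2.69, 2.69], [-0.47, 2.24], [-1.27, 1.36], [0.19, 2.51], [-1.53, 4.68], [0.08, 2.07], [-3.09, 3.09]. Speed limits (rad/s): [2.57, 2.57, 3.14, 3.14, 3.14, 3.14, 3.14].

## Interface

Orientations are given as [roll, pitch, yaw] about the fixed x, y, z axes, in that order (R = Rz(yaw) Ry(pitch) Rx(roll)).
In Python, from workcell import sense, vision, order gives the robot as it stands. The module is installed in compiled form; this text tells all that it offers.
- The arm moves only by the shell command python3 -m handwheel 'ROWS' [FORCE]. ROWS is text: rows parted by semicolons, each of 7 numbers parted by spaces: the finger opening in cm, from 0 to 8.54, then the shift along the tool's x, y, z in cm, then the turn, a rotation vector about the tool's x, y, z in rad. In form: hand x y z ax ay az; .... A call has 1 to 10 rows; each row shifts and turns the commanded pose from where the row before left it, along the tool's axes as they then stand; what a row does not reach is not made up. A row lasts 1/12 s, in which the tool goes at most 41.7 mm and 7.16 degrees, less where a joint would pass 70% of its speed; a pose out of reach is approached as far as the arm can. A call with a gripper value outside its range is refused whole. The fingers move at their own pace and stop on an object; FORCE is the grip in N (left out, the last holds). Time passes only in rows, so rows that do not move let the fingers close. It gives the time, the measured TCP pose, the force, the opening and the grip force at its end, in the units of the state.
- sense(): the state, without advancing time (a new reading comes with each control period).
- vision.get_image(name): name is "scene" or "top"; returns a dict with "img" (400x640x3 uint8, red, green, blue), "z_map" (400x640 float32, m along the optical axis (not along the pixel's ray), 0 where there is no reading), "fx", "fy", "cx", "cy" (pixels), "rvec" (rotation vector, rad) and "tvec" (3), from world to camera coordinates, as OpenCV has them. Camera axes: x right, y down, z forward; pixel columns grow to the right and rows downward; lengths in m; the calibration is good to about 2 mm. A picture is of the moment at which its call begins.
- order.job_done(): hands the job in; it is judged then, once.
The state is a dict: "time": time; "joints": joint angles; "qvel": joint speeds; "joint_torque": joint torques, N m; "tcp_pos": TCP position; "tcp_rot": TCP orientation; "force": force on the tool from outside, world axes, zero at the start; "moment": the same for the moment, N m; "opening": finger opening in m; "grip_force": force on a finger pad.
Only numpy, scipy, OpenCV 4.12 (cv2) and the standard library are available. Lean on these libraries where they do the work, as an engineer would, in place of code of your own. Each camera call takes 0.05 s, during which the arm holds its last target. There are 200 camera calls.

## Working session

There is one attempt and no reset: what is moved stays moved. The work goes in short steps, Python scripts to look and compute and a shell command to move; the robot and the scene stay as the last step left them, time stands still between calls to the robot, and variables do not carry over. Pictures are saved under pics/ and viewed, at most 10 in all, crops included, and the job is handed in when it is done.

```bash
mkdir -p pics
cat > h.py <<'E'
import numpy as np, cv2
from workcell import sense, vision, order
def snap(n):
    d=vision.get_image(n); d['R']=cv2.Rodrigues(np.array(d['rvec'],float))[0]; d['t']=np.array(d['tvec'],float).ravel(); return d
def cloud(d):
    v,u=np.mgrid[:400,:640]; z=d['z_map']
    p=np.stack([(u-d['cx'])/d['fx']*z,(v-d['cy'])/d['fy']*z,z],-1)
    w=(p-d['t'])@d['R']; w[z==0]=np.nan; return w
def ray(d,uv,h):
    uv=np.atleast_2d(uv).astype(float)
    r=np.c_[(uv[:,0]-d['cx'])/d['fx'],(uv[:,1]-d['cy'])/d['fy'],np.ones(len(uv))]@d['R']
    c=-d['R'].T@d['t']; return c+r*((h-c[2])/r[:,2])[:,None]
E
python3 - <<'E'
from h import *
s=sense(); print({k:np.round(v,3).tolist() for k,v in s.items()})
for n in('scene','top'):
    d=snap(n); np.save(n+'.npy',d,allow_pickle=True); cv2.imwrite(f'pics/{n}0.png',d['img'][:,:,::-1]); print(n,d['fx'],-d['R'].T@d['t'],d['R'].round(2).tolist())
E
```

```text
{'time': 0.0, 'joints': [-1.311, 0.592, 0.048, 1.61, -0.033, 0.943, -0.034], 'qvel': [-0.0, 0.001, -0.0, 0.001, 0.001, 0.002, 0.0], 'joint_torque': [-0.0, -54.869, 1.546, -19.812, 0.009, 0.009, 0.0], 'tcp_pos': [0.251, 0.679, 0.216], 'tcp_rot': [-3.139, 0.0, 2.788], 'force': [0.029, 0.055, 0.206], 'moment': [-0.016, 0.002, 0.012], 'grip_force': 0.0, 'opening': 0.085}
scene 393.19697335070117 [1.32765405 0.01057516 0.68014106] [[0.08, 1.0, 0.02], [0.59, -0.03, -0.81], [-0.8, 0.08, -0.59]]
top 364.6950789285548 [0.38312119 0.09411604 0.8845064 ] [[-0.02, -1.0, 0.02], [-0.99, 0.02, -0.17], [0.17, -0.03, -0.99]]
```

View pics/scene0.png

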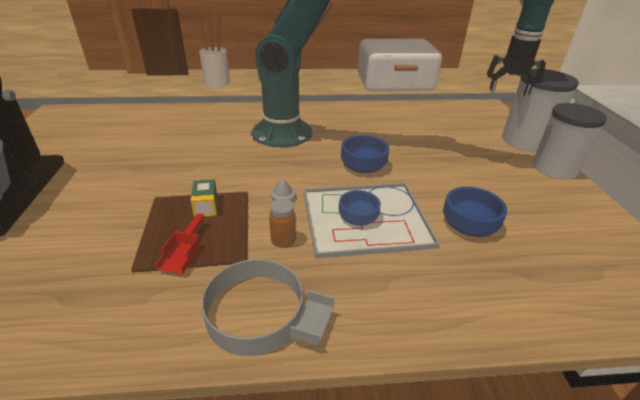

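View pics/top0.png

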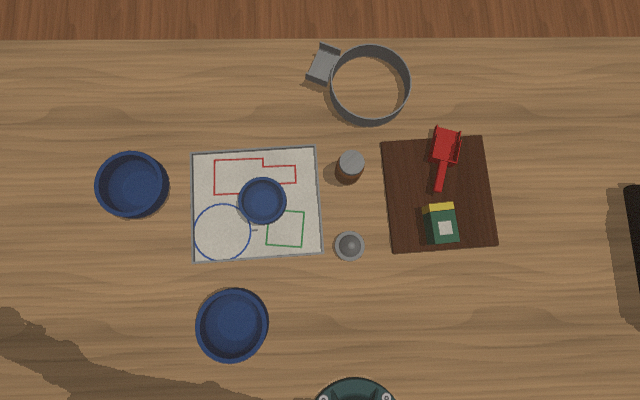

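```bash
cat > m.py <<'E'
from h import *
from scipy.optimize import least_squares
def masks(d):
    hsv=cv2.cvtColor(d['img'],cv2.COLOR_RGB2HSV); H,S,V=[hsv[...,i].astype(int) for i in range(3)]
    return dict(red=((H<6)|(H>172))&(S>140)&(V>90),green=(H>50)&(H<90)&(S>70)&(V>40),blue=(H>105)&(H<125)&(S>80)&(V>40),yellow=(H>20)&(H<33)&(S>170)&(V>120))
def rect(P):
    r=cv2.minAreaRect(P[:,:2].astype(np.float32)*1000); return np.round(r[0],1),np.round(r[1],1),round(r[2],1),np.round(cv2.boxPoints(r)).tolist()
def circ(P,r=None):
    f=lambda q:np.hypot(P[:,0]-q[0],P[:,1]-q[1])-(q[2] if r is None else r)
    return least_squares(f,[*P[:,:2].mean(0),.06],loss='soft_l1',f_scale=.002).x.round(4)
def uv(m): v,u=np.nonzero(m); return np.c_[u,v]
E
python3 - <<'E'
from m import *
for n in('top','scene'):
    d=np.load(n+'.npy',allow_pickle=True).item(); W=cloud(d); M=masks(d); G=ray(d,uv(np.ones((400,640),bool)),.006).reshape(400,640,3)
    Z=W[...,2]; tray=(G[...,0]>.4)&(G[...,0]<.85)&(G[...,1]>.06)&(G[...,1]<.45)
    low=tray&(Z<.012)
    print('==',n,'tray z',np.nanmedian(Z[tray&(Z<.02)]))
    print('red',rect(G[M['red']&low])); print('green',rect(G[M['green']&low]))
    # blue components with heights
    k,lab,st,ce=cv2.connectedComponentsWithStats((M['blue']&(Z>.015)).astype(np.uint8))
    for i in range(1,k):
        if st[i,4]>200:
            P=W[(lab==i)]; zt=np.nanpercentile(P[:,2],98); T=P[P[:,2]>zt-.006]
            print('bowl',ce[i].round(),st[i,4],'ztop',zt.round(4),rect(T)[:2],circ(T))
    bl=M['blue']&low
    print('circle',bl.sum(),circ(G[bl]),circ(G[bl],.068))
    bd=(G[...,1]<0.03)&(G[...,1]>-.5)&(G[...,0]>.35)&(G[...,0]<.9)
    for c in('red','green','yellow'):
        m=M[c]&bd; P=W[m]; print(c,m.sum(),np.nanpercentile(P[:,2],[2,50,98]).round(4))
        if c=='red': 
            T=P[(P[:,2]>.043)]; print(' red top',rect(T)); print(' red all',rect(P[np.isfinite(P[:,2])]))
    m=bd&(Z>.062)&(Z<.08)&(G[...,0]<.75); k,lab,st,ce=cv2.connectedComponentsWithStats(m.astype(np.uint8))
    for i in range(1,k):
        if st[i,4]>60: print('top comp',ce[i].round(),rect(W[lab==i]),np.nanmedian(Z[lab==i]))
d=np.load('top.npy',allow_pickle=True).item()['img']; e=np.load('scene.npy',allow_pickle=True).item()['img']
a=cv2.resize(d[110:280,180:360],(400,378),interpolation=cv2.INTER_CUBIC); b=cv2.resize(e[160:330,280:460],(400,378),interpolation=cv2.INTER_CUBIC)
cv2.imwrite('pics/crop0.png',np.hstack([a,b])[:,:,::-1])
E
```

```text
== top tray z 0.002489890496114567
red (array([582.8, 226.7]), array([ 87.6, 198.8]), 1.5, [[536.0, 325.0], [542.0, 126.0], [629.0, 129.0], [624.0, 327.0]])
green (array([451.9, 154. ]), array([87.2, 86.9]), 84.4, [[404.0, 115.0], [491.0, 106.0], [499.0, 193.0], [413.0, 202.0]])
bowl [126. 183.] 1642 ztop 0.075 (array([554.3, 499.7]), array([150.9, 148.9])) [0.5543 0.4994 0.0705]
bowl [260. 200.] 817 ztop 0.0594 (array([513.2, 202.7]), array([108. , 106.8])) [0.513  0.2029 0.0507]
bowl [229. 326.] 1960 ztop 0.0746 (array([242.6, 265.1]), array([148.2, 149.6])) [0.2425 0.265  0.0703]
circle 533 [0.4776 0.2732 0.0776] [0.4822 0.2651 0.06  ]
red 976 [0.0133 0.0175 0.0513]
 red top (array([ 593.9, -226. ]), array([ 61.7, 139.4]), 73.6, [[518.0, -236.0], [652.0, -275.0], [670.0, -216.0], [536.0, -177.0]])
 red all (array([ 607.5, -236.4]), array([ 73.9, 171.4]), 74.0, [[515.0, -248.0], [680.0, -296.0], [700.0, -224.0], [535.0, -177.0]])
green 542 [0.0668 0.0699 0.0728]
yellow 0 nan
top comp [346. 175.] (array([568.5,   7.1]), array([62. , 26.7]), 67.8, [[544.0, -17.0], [569.0, -27.0], [59
[... 733 characters left out ...]
6.8, 199.2]), array([102.8, 102.1])) [0.5158 0.1998 0.0497]
circle 2 [0.4822 0.2084 0.0209] [0.4822 0.2084 0.06  ]
red 1405 [0.016  0.0255 0.0529]
 red top (array([ 595.3, -228.3]), array([ 62.9, 137.4]), 73.4, [[520.0, -239.0], [652.0, -278.0], [670.0, -218.0], [538.0, -179.0]])
 red all (array([ 611.5, -233.7]), array([ 63.8, 171.4]), 74.1, [[520.0, -241.0], [685.0, -288.0], [703.0, -227.0], [538.0, -180.0]])
green 16 [0.0705 0.0726 0.0756]
yellow 192 [0.0174 0.0697 0.0751]
top comp [202. 195.] (array([ 472. , -209.8]), array([59.6, 58.4]), 6.0, [[439.0, -184.0], [445.0, -242.0], [505.0, -236.0], [499.0, -178.0]]) 0.07229344196264297
top comp [282. 225.] (array([605.8,  -4.5]), array([60.6, 26.3]), 86.0, [[591.0, -34.0], [617.0, -36.0], [621.0, 25.0], [595.0, 27.0]]) 0.07109662314458241
  return np.nanmean(a, axis, out=out, keepdims=keepdims)
```

View pics/crop0.png

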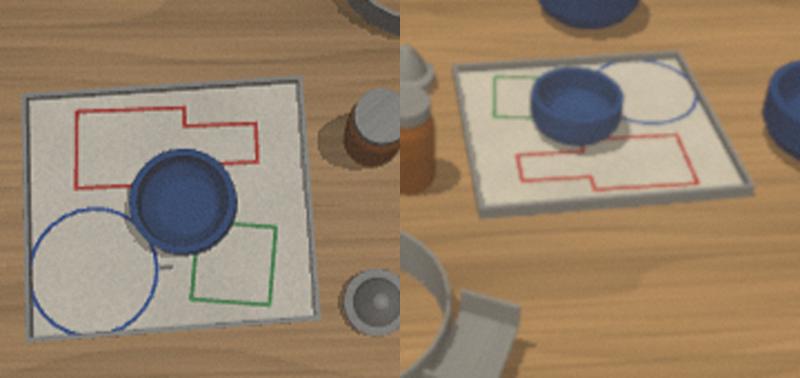

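Candidates for the bowl: blue bowls at top-view px (132,184), (262,200) and (232,325). The first and third are about 148 mm wide. The one at (262,200) is about 108 mm, the smallest, and the crop shows it on the tray, partly over the red and green marks. I choose (262,200).

```bash
cat > mk.py <<'E'
from m import *
def marks(d,ctr=((.515,.201),),rad=.075):
    G=ray(d,uv(np.ones((400,640),bool)),.0055).reshape(400,640,3); hsv=cv2.cvtColor(d['img'],cv2.COLOR_RGB2HSV).astype(int); H,S,V=[hsv[...,i] for i in range(3)]
    tray=(G[...,0]>.395)&(G[...,0]<.635)&(G[...,1]>.07)&(G[...,1]<.345)
    for c in ctr: tray&=np.hypot(G[...,0]-c[0],G[...,1]-c[1])>rad
    for n,(a,b) in dict(red=(0,8),green=(45,90),blue=(104,125)).items():
        m=tray&(S>60)&(((H>=a)&(H<=b))|((n=='red')&(H>170)))
        P=G[m]; print(n,m.sum(),circ(P,.068) if n=='blue' else rect(P))
E
python3 - <<'E'
from mk import *
for n in('top','scene'):
    d=np.load(n+'.npy',allow_pickle=True).item(); print(n); marks(d,((.515,.201),) if n=='top' else ((.515,.201),(.485,.205)))
E
```

```text
top
red 357 (array([582.7, 227.3]), array([ 90.9, 203.2]), 1.9, [[534.0, 327.0], [541.0, 124.0], [631.0, 127.0], [625.0, 330.0]])
green 137 (array([452.1, 154. ]), array([87.7, 87.4]), 84.4, [[404.0, 115.0], [491.0, 106.0], [500.0, 193.0], [413.0, 202.0]])
blue 87 [0.4456 0.3053 0.06  ]
scene
red 228 (array([577.7, 226.1]), array([ 91.7, 203.7]), 1.4, [[529.0, 327.0], [534.0, 123.0], [626.0, 125.0], [621.0, 329.0]])
green 27 (array([443.1, 116. ]), array([13.8, 84.7]), 86.2, [[400.0, 112.0], [485.0, 106.0], [486.0, 120.0], [401.0, 126.0]])
blue 141 [0.4685 0.2107 0.06  ]
```

```bash
python3 -m handwheel '5 2 -3.5 0 0 0 0;5 2 -3.5 0 0 0 0;5 0 -4 0 0 0 0;5 0 -4 0 0 0 0'
```

```text
time: 0.43
tcp_pos: [0.1591, 0.5522, 0.2168]
tcp_rot: [-3.141, -0.001, 2.791]
force: [0.2, -0.2, 0.8]
opening: 0.0504
grip_force: 0.0
```

```bash
cat > go.py <<'E'
import sys,numpy as np
from scipy.spatial.transform import Rotation as Ro
from workcell import sense
s=sense(); R=Ro.from_euler('xyz',s['tcp_rot'])
t=np.array([float(a) for a in sys.argv[1:4]]); d=R.inv().apply(t-s['tcp_pos'])*100
print('t',s['time'],'shift cm',d.round(2),'rows',round(np.linalg.norm(d)/4.1,1),'joints',np.round(s['joints'],2))
if len(sys.argv)>4: # azimuth (deg) wanted of tool y, tool down
    a=np.radians(float(sys.argv[4])); y=R.apply([0,1,0]); da=(a-np.arctan2(y[1],y[0])+np.pi)%(2*np.pi)-np.pi
    T=Ro.from_matrix(np.array([[-np.sin(a),np.cos(a),0],[np.cos(a),np.sin(a),0],[0,0,-1]]))
    print('rotvec tool',(R.inv()*T).as_rotvec().round(3),'shift in final axes cm',(T.inv().apply(t-s['tcp_pos'])*100).round(2))
E
python3 - <<'E'
from mk import *
d=np.load('top.npy',allow_pickle=True).item(); M=masks(d); g=ray(d,(222.3,232),.0055)[0]
G=ray(d,uv(M['blue']),.0055); 
for _ in range(3):
    r=np.hypot(*(G[:,:2]-g[:2]).T); k=(abs(r-.068)<.009)&(np.hypot(G[:,0]-.513,G[:,1]-.203)>.072); g=circ(G[k],.068); print(k.sum(),g,circ(G[k]))
E
python3 go.py .532 .249 .13
```

```text
161 [0.4459 0.305  0.06  ] [0.4459 0.305  0.0678]
161 [0.4459 0.305  0.06  ] [0.4459 0.305  0.0678]
161 [0.4459 0.305  0.06  ] [0.4459 0.305  0.0678]
t 0.4333 shift cm [-45.44 -15.66   8.66] rows 11.9 joints [-1.4   0.4   0.04  1.95 -0.02  0.78 -0.13]
```

```bash
python3 -m handwheel '5 -3.8 -1.3 0 0 0 0;5 -3.8 -1.3 0 0 0 0;5 -3.8 -1.3 0 0 0 0;5 -3.8 -1.3 0 0 0 0;5 -3.8 -1.3 .5 0 0 0;5 -3.8 -1.3 .5 0 0 0;5 -3.8 -1.3 .5 0 0 0;5 -3.8 -1.3 .5 0 0 0;5 -3.8 -1.3 .5 0 0 0;5 -3.8 -1.3 1 0 0 0'; python3 -m handwheel '5 -3.8 -1.3 2.5 0 0 0;5 -3.6 -1.3 2.5 0 0 0;5 0 0 0 0 0 0'; python3 go.py .532 .2495 .047
```

```text
time: 1.27
tcp_pos: [0.4748, 0.2985, 0.1828]
tcp_rot: [3.14, 0.001, 2.788]
force: [0.2, 0.4, 0.3]
opening: 0.0502
grip_force: 0.0
time: 1.52
tcp_pos: [0.5313, 0.2458, 0.134]
tcp_rot: [-3.134, 0.002, 2.776]
force: [-0.6, -0.9, 0.6]
opening: 0.0503
grip_force: 0.0
t 1.5167 shift cm [0.08 0.43 8.7 ] rows 2.1 joints [-0.59  0.53  0.1   1.99 -0.08  0.63  0.77]
```

```bash
python3 -m handwheel '5 0 .3 2.5 0 0 0;5 0 0 2.5 0 0 0;5 0 0 2 0 0 0;5 0 0 1.2 0 0 0;5 0 0 .4 0 0 0;5 0 0 0 0 0 0'; python3 go.py .532 .2495 .047
```

```text
time: 2.02
tcp_pos: [0.5275, 0.2574, 0.0508]
tcp_rot: [-3.14, -0.001, 2.788]
force: [0.6, 0.2, 0.1]
opening: 0.05
grip_force: 0.0
t 2.0167 shift cm [-0.69 -0.59  0.38] rows 0.2 joints [-0.58  0.66  0.07  2.03 -0.09  0.46  0.78]
```

```bash
python3 -m handwheel '0 0 0 0 0 0 0;0 0 0 0 0 0 0;0 0 0 0 0 0 0;0 0 0 0 0 0 0;0 0 0 0 0 0 0;0 0 0 0 0 0 0;0 0 0 0 0 0 0;0 0 0 0 0 0 0' 40; python3 go.py .532 .2495 .047
```

```text
time: 2.68
tcp_pos: [0.5283, 0.2577, 0.0518]
tcp_rot: [3.141, 0.0, 2.788]
force: [1.1, 0.8, -0.8]
opening: 0.0001
grip_force: 0.0
t 2.6833 shift cm [-0.63 -0.64  0.48] rows 0.2 joints [-0.58  0.65  0.07  2.03 -0.09  0.46  0.78]
```

Run:
```python
from m import *
d=snap('scene'); e=snap('top')
a=cv2.resize(e['img'][140:290,180:360],(400,333)); b=cv2.resize(d['img'][100:250,280:460],(400,333))
cv2.imwrite('pics/c1.png',np.hstack([a,b])[:,:,::-1])
for d in(e,d):
    W=cloud(d);m=masks(d)['blue']&(W[...,2]>.045)&(np.hypot(W[...,0]-.515,W[...,1]-.2)<.1); print(circ(W[m]),rect(W[m])[:2])
```

```text
[0.513  0.2028 0.0506] (array([512.3, 201.2]), array([104.3, 106.7]))
[0.516  0.1999 0.0503] (array([516.2, 197.6]), array([ 99.1, 106.7]))
```

View pics/c1.png

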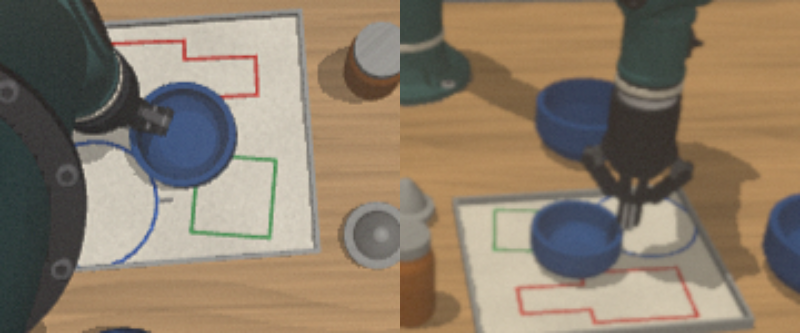

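Run:
```python
from m import *
for n in('top','scene'):
    d=snap(n); W=cloud(d); hsv=cv2.cvtColor(d['img'],cv2.COLOR_RGB2HSV)
    m=(hsv[...,1]<90)&(np.hypot(W[...,0]-.528,W[...,1]-.258)<.03)&(W[...,2]>.015)&(W[...,2]<.14)
    P=W[m]
    for a in np.arange(.02,.14,.01):
        k=(P[:,2]>=a)&(P[:,2]<a+.01)
        if k.sum(): print(n,a.round(2),k.sum(),P[k].mean(0).round(4))
```

```text
top 0.02 15 [0.5086 0.2469 0.0247]
top 0.03 6 [0.5092 0.2494 0.0345]
top 0.04 8 [0.5202 0.2463 0.0459]
top 0.05 14 [0.513  0.252  0.0554]
top 0.06 2 [0.5174 0.2569 0.0679]
top 0.07 1 [0.519  0.2549 0.0785]
top 0.08 3 [0.5167 0.2553 0.0837]
top 0.09 1 [0.5176 0.2506 0.1   ]
top 0.1 1 [0.5162 0.247  0.1077]
top 0.11 5 [0.5111 0.2428 0.1176]
top 0.12 8 [0.5112 0.2411 0.1242]
top 0.13 2 [0.5087 0.2429 0.1331]
scene 0.02 2 [0.5032 0.2443 0.0279]
scene 0.03 11 [0.5298 0.2448 0.0354]
scene 0.04 16 [0.5259 0.2455 0.0453]
scene 0.05 16 [0.5221 0.2458 0.0561]
scene 0.06 14 [0.5249 0.2489 0.0615]
scene 0.07 23 [0.5357 0.254  0.076 ]
scene 0.08 36 [0.5352 0.2541 0.0849]
scene 0.09 33 [0.5356 0.2536 0.0947]
scene 0.1 37 [0.5351 0.254  0.1048]
scene 0.11 58 [0.5358 0.2526 0.1155]
scene 0.12 88 [0.5342 0.2575 0.1239]
scene 0.13 30 [0.5426 0.2547 0.1354]
```

Run:
```python
from m import *
d=snap('scene'); c=-d['R'].T@d['t']
for px in((382.6,202.6),(382.6,195),(360,215)):
    for h in(.035,.045,.055,.065): print(px,h,ray(d,px,h)[0].round(4), end=' ')
    print()
cv2.imwrite('pics/c2.png',cv2.resize(d['img'][160:230,330:430],(800,560),interpolation=cv2.INTER_NEAREST)[:,:,::-1])
```

```text
(382.6, 202.6) 0.035 [0.4898 0.2714 0.035 ] (382.6, 202.6) 0.045 [0.5027 0.2674 0.045 ] (382.6, 202.6) 0.055 [0.5157 0.2633 0.055 ] (382.6, 202.6) 0.065 [0.5287 0.2593 0.065 ] 
(382.6, 195) 0.035 [0.4548 0.279  0.035 ] (382.6, 195) 0.045 [0.4683 0.2749 0.045 ] (382.6, 195) 0.055 [0.4819 0.2707 0.055 ] (382.6, 195) 0.065 [0.4954 0.2665 0.065 ] 
(360, 215) 0.035 [0.5397 0.2004 0.035 ] (360, 215) 0.045 [0.5519 0.1974 0.045 ] (360, 215) 0.055 [0.5642 0.1945 0.055 ] (360, 215) 0.065 [0.5764 0.1915 0.065 ]
```

View pics/c2.png

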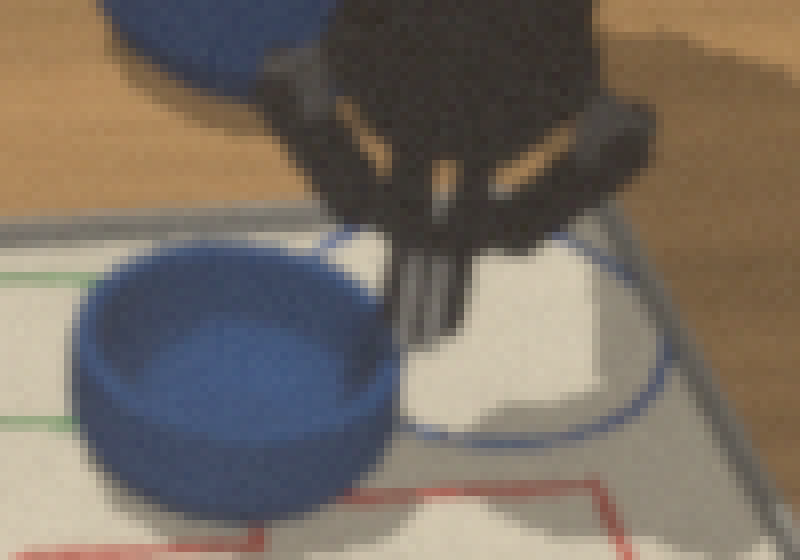

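The close view shows the shut fingertips at crop (425,345), which is px (383,203). That puts them beside and just above the bowl rim, at z≈0.06. They missed the wall because they are higher than reported. I'll open, shift inward and go lower in steps.

```bash
python3 -m handwheel '5 0 0 0 0 0 0;5 -.6 -.6 0 0 0 0;5 0 0 0 0 0 0;5 0 0 0 0 0 0;5 0 0 0 0 0 0;5 0 0 0 0 0 0'; python3 -m handwheel '5 0 0 .5 0 0 0;5 0 0 .5 0 0 0;5 0 0 0 0 0 0'; python3 -m handwheel '5 0 0 .5 0 0 0;5 0 0 .5 0 0 0;5 0 0 0 0 0 0;5 0 0 0 0 0 0'
python3 - <<'E'
from m import *
d=snap('scene')
cv2.imwrite('pics/c3.png',cv2.resize(d['img'][150:230,330:430],(700,560),interpolation=cv2.INTER_NEAREST)[:,:,::-1])
E
python3 go.py .532 .2495 .047
```

```text
time: 3.43
tcp_pos: [0.5318, 0.2499, 0.0517]
tcp_rot: [3.142, -0.0, 2.788]
force: [0.3, 0.8, -0.4]
opening: 0.0501
grip_force: 0.0
time: 3.68
tcp_pos: [0.5309, 0.2498, 0.0405]
tcp_rot: [-3.14, -0.001, 2.788]
force: [-0.5, 0.8, 0.2]
opening: 0.0503
grip_force: 0.0
time: 4.02
tcp_pos: [0.5315, 0.2498, 0.0312]
tcp_rot: [-3.141, -0.001, 2.788]
force: [-0.5, -0.5, -0.9]
opening: 0.0499
grip_force: 0.0
t 4.0667 shift cm [-0.04 -0.03 -1.55] rows 0.4 joints [-0.56  0.69  0.06  2.03 -0.09  0.42  0.79]
```

View pics/c3.png

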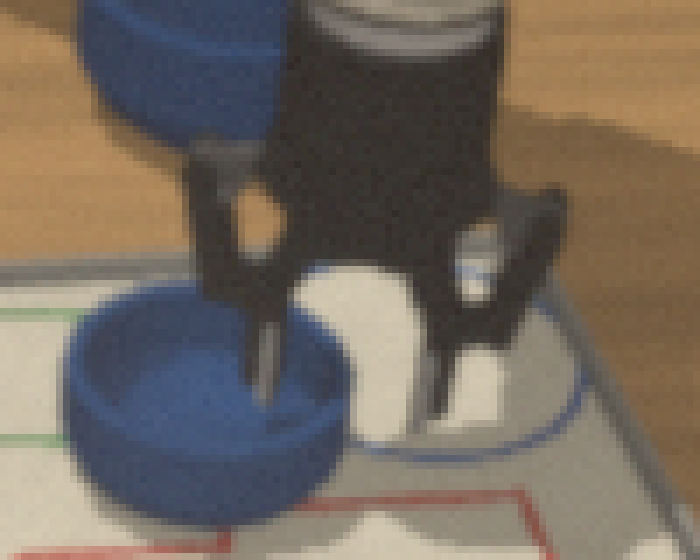

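The picture shows the inner finger inside the bowl at crop (265,400) and the outer one outside at (435,415), so they straddle the rim. I'll close.

```bash
python3 -m handwheel '0 0 0 0 0 0 0;0 0 0 0 0 0 0;0 0 0 0 0 0 0;0 0 0 0 0 0 0;0 0 0 0 0 0 0;0 0 0 0 0 0 0;0 0 0 0 0 0 0;0 0 0 0 0 0 0' 40
```

```text
time: 4.73
tcp_pos: [0.532, 0.2502, 0.032]
tcp_rot: [3.141, 0.0, 2.788]
force: [-0.4, -0.2, 2.4]
opening: 0.0083
grip_force: 37.9
```

```bash
python3 -m handwheel '0 0 0 -.5 0 0 0;0 0 0 -1.5 0 0 0;0 0 0 -2 0 0 0;0 1.8 1.3 0 0 0 0;0 2.5 1.8 0 0 0 0;0 2.5 1.8 0 0 0 0;0 2 1.6 0 0 0 0;0 1 .76 0 0 0 0;0 0 0 0 0 0 0;0 0 0 0 0 0 0'; python3 -m handwheel '0 0 0 0 0 0 0;0 0 0 0 0 0 0'
python3 - <<'E'
from m import *
for n in('top','scene'):
    d=snap(n); W=cloud(d); k,lab,st,ce=cv2.connectedComponentsWithStats((masks(d)['blue']&(W[...,2]>.02)).astype(np.uint8))
    for i in range(1,k):
        P=W[lab==i]
        if st[i,4]>200:
            z=np.nanpercentile(P[:,2],98); T=P[P[:,2]>z-.008]; print(n,st[i,4],z.round(4),circ(T),rect(T)[:2])
E
```

```text
time: 5.57
tcp_pos: [0.4649, 0.3517, 0.0716]
tcp_rot: [-3.141, 0.0, 2.789]
force: [-0.1, -1.0, -1.4]
opening: 0.0087
grip_force: 37.9
time: 5.73
tcp_pos: [0.4665, 0.3496, 0.0717]
tcp_rot: [-3.14, 0.001, 2.784]
force: [-0.3, -0.0, -2.2]
opening: 0.0084
grip_force: 37.9
top 520 0.0754 [0.5529 0.4997 0.0713] (array([592.2, 491.3]), array([151.4,  71.4]))
top 1603 0.0981 [0.4486 0.3033 0.0505] (array([449.3, 303.5]), array([106.8, 105.4]))
top 1624 0.0746 [0.2426 0.2649 0.0703] (array([242.8, 264.9]), array([148.2, 149.3]))
scene 732 0.0775 [0.2459 0.2618 0.0695] (array([247.8, 260. ]), array([143.8, 143.8]))
scene 863 0.1009 [0.4511 0.3006 0.0506] (array([451.5, 296.2]), array([107.3,  98.1]))
scene 1791 0.0766 [0.5582 0.4956 0.0697] (array([558.4, 496.6]), array([145.2, 146.3]))
```

```bash
python3 -m handwheel '0 .3 .05 0 0 0 0;0 0 0 1.2 0 0 0;0 0 0 1.2 0 0 0;0 0 0 .7 0 0 0;0 0 0 .3 0 0 0;0 0 0 .2 0 0 0;0 0 0 .2 0 0 0;0 0 0 .1 0 0 0;0 0 0 0 0 0 0;0 0 0 0 0 0 0'
```

```text
time: 6.67
tcp_pos: [0.4626, 0.3537, 0.033]
tcp_rot: [3.141, 0.0, 2.788]
force: [0.7, 0.3, -0.5]
opening: 0.0086
grip_force: 37.8
```

```bash
python3 -m handwheel '0 0 0 .05 0 0 0;0 0 0 .05 0 0 0;0 0 0 0 0 0 0;0 0 0 0 0 0 0'; python3 -m handwheel '1.4 0 0 0 0 0 0;2 0 0 0 0 0 0;3 0 0 0 0 0 0;3 0 0 0 0 0 0;3 0 0 0 0 0 0;3 0 0 -1 0 0 0;3 0 0 -3 0 0 0;3 0 0 -4 0 0 0;3 0 0 -4 0 0 0;3 0 0 -2 0 0 0'; python3 go.py .5813 -.2247 .15 -107
```

```text
time: 7.0
tcp_pos: [0.4627, 0.3538, 0.0321]
tcp_rot: [3.141, 0.0, 2.788]
force: [-0.7, -0.0, 0.6]
opening: 0.0086
grip_force: 38.0
time: 7.83
tcp_pos: [0.4643, 0.3547, 0.1768]
tcp_rot: [3.136, 0.003, 2.787]
force: [1.4, 0.3, 0.5]
opening: 0.0299
grip_force: 0.0
t 7.8333 shift cm [-31.06 -50.3    2.49] rows 14.4 joints [-0.83  0.47  0.13  1.98 -0.09  0.7   0.58]
rotvec tool [ 0.005 -0.009  3.084] shift in final axes cm [28.13 51.99  2.68]
```

```bash
python3 -m handwheel '5 -1.2 -1.94 0 0 0 .12;5 -1.42 -1.78 0 0 0 .12;5 -1.63 -1.6 0 0 0 .12;5 -1.81 -1.39 0 0 0 .12;5 -1.96 -1.16 0 0 0 .12;5 -2.09 -.92 0 0 0 .12;5 -2.18 -.66 0 0 0 .12;5 -2.25 -.4 0 0 0 .12;5 -2.28 -.12 0 0 0 .12;5 -2.27 .15 0 0 0 .12'; python3 -m handwheel '5 -2.24 .42 0 0 0 .12;5 -2.17 .69 0 0 0 .12;5 -2.07 .95 0 0 0 .12;5 -1.95 1.19 0 0 0 .12;5 -1.79 1.41 0 0 0 .12;5 -1.61 1.62 0 0 0 .12;5 -1.4 1.8 0 0 0 .12;5 -1.17 1.95 0 0 0 .12;5 -.93 2.08 0 0 0 .12;5 -.67 2.18 0 0 0 .12';python3 go.py .5813 -.2247 .15 -107
```

```text
time: 8.67
tcp_pos: [0.5081, 0.1291, 0.1725]
tcp_rot: [3.141, -0.001, 1.582]
force: [-0.2, 0.6, -0.2]
opening: 0.0501
grip_force: 0.0
time: 9.5
tcp_pos: [0.5549, -0.0937, 0.1724]
tcp_rot: [-3.141, -0.001, 0.382]
force: [0.2, 0.4, 0.2]
opening: 0.0501
grip_force: 0.0
t 9.5 shift cm [-2.44 13.15  2.22] rows 3.3 joints [-0.46  0.57  0.79  2.04 -0.58  0.77 -0.5 ]
rotvec tool [-0.001 -0.001  0.679] shift in final axes cm [ 6.36 11.76  2.24]
```

```bash
python3 -m handwheel '5 0 0 0 0 0 .12;5 0 0 0 0 0 .12;5 0 0 0 0 0 .12;5 0 0 0 0 0 .12;5 0 0 0 0 0 .12;5 1.8 3.2 0 0 0 .08;5 1.8 3.2 0 0 0 0;5 1.6 3 0 0 0 0;5 1.2 2.3 0 0 0 0;5 0 0 0 0 0 0';python3 go.py .5813 -.2247 .05 -107
```

```text
time: 10.33
tcp_pos: [0.5854, -0.2301, 0.1737]
tcp_rot: [3.137, -0.005, -0.299]
force: [0.9, -0.4, 1.7]
opening: 0.0498
grip_force: 0.0
t 10.3333 shift cm [-0.61 -0.45 12.37] rows 3.0 joints [-0.3   0.71  0.94  1.9  -0.72  0.91 -0.87]
rotvec tool [ 0.005 -0.005 -0.002] shift in final axes cm [-0.55 -0.39 12.37]
```

```bash
python3 -m handwheel '5 -.4 -.3 3 0 0 0;5 0 0 3 0 0 0;5 0 0 3 0 0 0;5 0 0 2 0 0 0;5 0 0 1 0 0 0;5 0 0 0 0 0 0;5 0 0 0 0 0 0';python3 go.py .5813 -.2247 .05 -107
python3 - <<'E'
from m import *
d=snap('scene'); e=snap('top')
a=cv2.resize(e['img'][110:210,390:510],(400,333)); b=cv2.resize(d['img'][180:280,140:260],(400,333))
cv2.imwrite('pics/c4.png',np.hstack([a,b])[:,:,::-1])
E
```

```text
time: 10.92
tcp_pos: [0.5825, -0.2185, 0.0523]
tcp_rot: [-3.141, -0.0, -0.292]
force: [0.2, 0.8, 0.5]
opening: 0.0501
grip_force: 0.0
t 10.9167 shift cm [0.06 0.63 0.22] rows 0.2 joints [-0.21  0.84  0.77  1.97 -0.9   0.72 -0.74]
rotvec tool [-0.    -0.     0.005] shift in final axes cm [0.06 0.63 0.23]
```

View pics/c4.png

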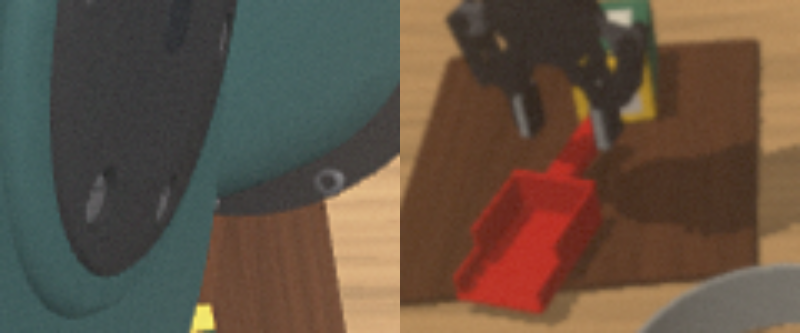

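The scene crop shows the open fingertips at (523,130) and (603,145), i.e. px (177,219) and (201,223.5), above the scoop handle. The arm hides the top view there.

Run:
```python
from m import *
d=np.load('scene.npy',allow_pickle=True).item()
for h in(.035,.05,.06,.07): print(h,ray(d,[(176.9,219),(200.9,223.5),(188.9,221)],h)[:,:2].round(4).tolist())
W=cloud(d); m=masks(d)['red']&(W[...,1]<0)&(W[...,0]<.585)&(W[...,2]>.035); P=W[m]; k=cv2.fitLine(P[:,:2].astype(np.float32),cv2.DIST_L2,0,.01,.01).ravel(); print('scene handle',k)
d=np.load('top.npy',allow_pickle=True).item()
W=cloud(d); m=masks(d)['red']&(W[...,1]<0)&(W[...,0]<.585)&(W[...,2]>.035); P=W[m]; k=cv2.fitLine(P[:,:2].astype(np.float32),cv2.DIST_L2,0,.01,.01).ravel(); print('top handle',k)
```

```text
0.035 [[0.5299, -0.2689], [0.5511, -0.2059], [0.5396, -0.2374]]
0.05 [[0.5484, -0.2624], [0.5692, -0.2009], [0.5579, -0.2316]]
0.06 [[0.5608, -0.2581], [0.5812, -0.1975], [0.5701, -0.2278]]
0.07 [[0.5732, -0.2537], [0.5933, -0.1942], [0.5823, -0.2239]]
scene handle [ 0.94579643 -0.32476014  0.55975014 -0.21541026]
top handle [ 0.9576802  -0.28783432  0.5555409  -0.21474846]
```

```bash
python3 -m handwheel '5 0 .5 0 0 0 0;5 0 0 1 0 0 0;5 0 0 1 0 0 0;5 0 0 .5 0 0 0;5 0 0 0 0 0 0;5 0 0 0 0 0 0'; python3 -m handwheel '5 0 0 .7 0 0 0;5 0 0 .6 0 0 0;5 0 0 0 0 0 0;5 0 0 0 0 0 0'
```

```text
time: 11.52
tcp_pos: [0.5803, -0.2232, 0.0259]
tcp_rot: [-3.141, 0.001, -0.292]
force: [0.6, 0.4, -0.7]
opening: 0.05
grip_force: 0.0
time: 11.85
tcp_pos: [0.5805, -0.2233, 0.0132]
tcp_rot: [-3.141, 0.001, -0.292]
force: [-0.7, -0.3, 0.5]
opening: 0.0499
grip_force: 0.0
```

```bash
python3 -m handwheel '0 0 0 0 0 0 0;0 0 0 0 0 0 0;0 0 0 0 0 0 0;0 0 0 0 0 0 0;0 0 0 0 0 0 0;0 0 0 0 0 0 0;0 0 0 0 0 0 0;0 0 0 0 0 0 0' 40
```

```text
time: 12.52
tcp_pos: [0.5809, -0.2237, 0.014]
tcp_rot: [-3.142, -0.0, -0.292]
force: [-1.2, 0.1, 3.0]
opening: 0.0189
grip_force: 41.9
```

```bash
python3 -m handwheel '0 0 0 -.5 0 0 0;0 0 0 -1.5 0 0 0;0 0 0 -2.5 0 0 0;0 0 0 -3 0 0 0;0 0 0 -3 0 0 0;0 0 0 -2.5 0 0 0;0 0 0 -1.5 0 0 0;0 0 0 0 0 0 0'; python3 -m handwheel '0 -.76 -2.52 0 0 0 -.118;0 -.45 -2.59 0 0 0 -.118;0 -.14 -2.63 0 0 0 -.118;0 .17 -2.62 0 0 0 -.118;0 .47 -2.59 0 0 0 -.118;0 .78 -2.51 0 0 0 -.118;0 1.07 -2.4 0 0 0 -.118;0 1.35 -2.26 0 0 0 -.118'; python3 -m handwheel '0 1.6 -2.09 0 0 0 -.118;0 1.84 -1.88 0 0 0 -.118;0 2.05 -1.65 0 0 0 -.118;0 2.23 -1.4 0 0 0 -.118;0 2.38 -1.12 0 0 0 -.118;0 2.49 -.84 0 0 0 -.118;0 2 -.54 0 0 0 -.118;0 2 -.23 0 0 0 -.118;0 0 0 0 0 0 0;0 0 0 0 0 0 0'; python3 go.py .5835 .197 .16 1.6
```

```text
time: 13.18
tcp_pos: [0.5826, -0.225, 0.1626]
tcp_rot: [3.141, -0.007, -0.292]
force: [0.6, 0.3, -1.5]
opening: 0.0191
grip_force: 41.4
time: 13.85
tcp_pos: [0.5799, -0.0114, 0.1573]
tcp_rot: [-3.14, 0.002, 0.658]
force: [0.8, -0.2, -0.3]
opening: 0.0192
grip_force: 41.3
time: 14.68
tcp_pos: [0.5792, 0.1869, 0.1574]
tcp_rot: [-3.139, -0.0, 1.597]
force: [-0.4, -0.0, -0.9]
opening: 0.0193
grip_force: 41.3
t 14.6833 shift cm [ 0.99  0.46 -0.27] rows 0.3 joints [-0.7   0.56  0.44  1.94 -0.35  0.72 -0.02]
rotvec tool [-0.002 -0.    -0.001] shift in final axes cm [ 0.99  0.46 -0.26]
```

```bash
python3 -m handwheel '0 .9 .4 1 0 0 0;0 0 0 2.5 0 0 0;0 0 0 3 0 0 0;0 0 0 2.5 0 0 0;0 0 0 1 0 0 0;0 0 0 0 0 0 0;0 0 0 0 0 0 0'
python3 - <<'E'
from m import *
fig=[]
for n in('top','scene'):
    d=snap(n); W=cloud(d); fig.append(cv2.resize(d['img'][120:270,180:340] if n=='top' else d['img'][160:310,280:440],(400,375)))
    hsv=cv2.cvtColor(d['img'],cv2.COLOR_RGB2HSV); m=((hsv[...,0]<8)|(hsv[...,0]>172))&(hsv[...,1]>120)&(W[...,2]>.03)&(W[...,1]>.05)&(W[...,1]<.4)
    P=W[m]; print(n,m.sum(),np.nanpercentile(P[:,2],[2,50,98]).round(4),rect(P)); T=P[P[:,2]>np.nanpercentile(P[:,2],98)-.012]; print(' top',rect(T))
cv2.imwrite('pics/c5.png',np.hstack(fig)[:,:,::-1])
E
```

```text
time: 15.27
tcp_pos: [0.5844, 0.1935, 0.0583]
tcp_rot: [-3.141, 0.001, 1.594]
force: [0.5, -0.2, -1.5]
opening: 0.0185
grip_force: 41.3
top 452 [0.0578 0.0842 0.1807] (array([535.6, 212.3]), array([124.9, 142. ]), 78.8, [[454.0, 165.0], [593.0, 137.0], [617.0, 260.0], [478.0, 287.0]])
 top (array([517.7, 172.7]), array([119.5,  47.8]), 28.8, [[454.0, 165.0], [477.0, 123.0], [582.0, 181.0], [559.0, 222.0]])
scene 987 [0.0618 0.0776 0.0981] (array([589.7, 240.1]), array([105.9, 183.5]), 28.9, [[499.0, 295.0], [588.0, 134.0], [680.0, 185.0], [592.0, 346.0]])
 top (array([586.2, 207.2]), array([ 65.7, 139.6]), 2.6, [[550.0, 275.0], [557.0, 136.0], [622.0, 139.0], [616.0, 278.0]])
```

View pics/c5.png

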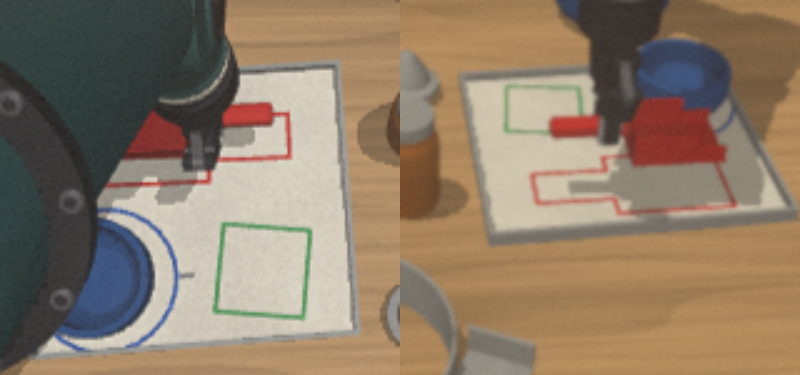

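The crops show the scoop held over the red outline with its handle end at top crop (272,112). The bowl is inside the blue circle, and the green square is fully visible at crop (263,270).

Run:
```python
from mk import *
d=snap('top'); hsv=cv2.cvtColor(d['img'],cv2.COLOR_RGB2HSV); m=((hsv[...,0]<8)|(hsv[...,0]>172))&(hsv[...,1]>150); 
b=m.copy(); b[:,:268]=0; b[:,300:]=0; b[:155]=0; b[171:]=0
m2=cv2.morphologyEx(b.astype(np.uint8),cv2.MORPH_OPEN,np.ones((4,4)))
P=ray(d,uv(m2>0),.092); print('handle',m2.sum(),rect(P)); W=cloud(d)[m2>0]; print(np.nanmedian(W,0))
marks(d,((.58,.197),(.4459,.305)),.0); 
H=masks(d)['green']; G=ray(d,uv(H),.0055); k=(G[:,1]>.08)&(G[:,1]<.22)&(G[:,0]<.53)&(G[:,0]>.38); print('green',rect(G[k]))
```

```text
handle 146 (array([584. , 160.2]), array([40.1, 16. ]), 89.1, [[576.0, 140.0], [592.0, 140.0], [592.0, 180.0], [576.0, 180.0]])
[0.582397   0.15983824 0.09455421]
red 725 (array([576.5, 217.2]), array([ 79.6, 184.9]), 6.5, [[526.0, 305.0], [547.0, 121.0], [626.0, 130.0], [605.0, 314.0]])
green 275 (array([514.7, 233.7]), array([320.7, 117.5]), 51.7, [[369.0, 144.0], [461.0, 71.0], [660.0, 323.0], [568.0, 396.0]])
blue 1152 [0.4635 0.3506 0.06  ]
green (array([452.1, 154.1]), array([87.4, 86.3]), 84.6, [[405.0, 115.0], [491.0, 107.0], [499.0, 193.0], [413.0, 202.0]])
```

```bash
python3 -m handwheel '0 .1 0 1 0 0 0;0 0 0 1.5 0 0 0;0 0 0 1.2 0 0 0;0 0 0 .6 0 0 0;0 0 0 .3 0 0 0;0 0 0 .2 0 0 0;0 0 0 .15 0 0 0;0 0 0 0 0 0 0;0 0 0 0 0 0 0'; python3 -m handwheel '0 0 0 .1 0 0 0;0 0 0 .05 0 0 0;0 0 0 0 0 0 0;0 0 0 0 0 0 0'
```

```text
time: 16.17
tcp_pos: [0.5845, 0.1957, 0.0096]
tcp_rot: [3.141, -0.0, 1.596]
force: [-0.1, -0.0, -0.5]
opening: 0.019
grip_force: 41.3
time: 16.5
tcp_pos: [0.5842, 0.1957, 0.0078]
tcp_rot: [3.141, -0.0, 1.596]
force: [-0.7, 0.1, -0.7]
opening: 0.0191
grip_force: 41.3
```

```bash
python3 -m handwheel '0 0 0 .1 0 0 0;0 0 0 0 0 0 0;2.3 0 0 0 0 0 0;3 0 0 0 0 0 0;4 0 0 0 0 0 0;4 0 0 0 0 0 0;4 0 0 0 0 0 0;4 0 0 -1.5 0 0 0;4 0 0 -3 0 0 0;4 0 0 -3 0 0 0'; python3 -m handwheel '5 0 0 -4 0 0 0;5 0 0 -4 0 0 0;5 0 0 0 0 0 0'
python3 - <<'E'
from m import *
s=sense(); print(np.round(s['joints'],4).tolist(),np.round(s['tcp_pos'],4),np.round(s['tcp_rot'],4))
from scipy.spatial.transform import Rotation as Ro
import itertools
D=[([-1.311,0.592,0.048,1.61,-0.033,0.943,-0.034],[.251,.679,.216],[-3.139,0,2.788]),([-.3,.71,.94,1.9,-.72,.91,-.87],[.5854,-.2301,.1737],[3.137,-.005,-.299]),([-.83,.47,.13,1.98,-.09,.7,.58],[.4643,.3547,.1768],[3.136,.003,2.787]),(s['joints'],s['tcp_pos'],s['tcp_rot'])]
def fk(q,p,sg):
    h,a,b,L,o=p; R=Ro.identity(); x=np.array([0,0,h])
    for i in range(7):
        ax='z' if i%2==0 else 'y'; R=R*Ro.from_euler(ax,sg[i]*q[i])
        if i==2: x=x+R.apply([0,0,a])
        if i==4: x=x+R.apply([0,0,b])
        if i==6: x=x+R.apply([0,0,L])
    return x,R
best=None
for sg in itertools.product((1,-1),repeat=4):
    S=[sg[0],1,sg[1],1,sg[2],1,sg[3]]
    f=lambda p:np.concatenate([fk(q,p,S)[0]-x for q,x,r in D])
    r=least_squares(f,[.35,.5,.5,.25,0]); er=[np.linalg.norm((fk(q,r.x,S)[1].inv()*Ro.from_euler('xyz',rr)).as_rotvec()) for q,x,rr in D]
    if best is None or r.cost<best[0]: best=(r.cost,S,r.x,er,r.fun)
print(best)
E
```

```text
time: 17.33
tcp_pos: [0.583, 0.1952, 0.0813]
tcp_rot: [-3.138, 0.001, 1.596]
force: [1.2, -0.0, 0.6]
opening: 0.0397
grip_force: 0.0
time: 17.58
tcp_pos: [0.5897, 0.1964, 0.1693]
tcp_rot: [3.128, -0.004, 1.595]
force: [0.3, -1.0, 0.4]
opening: 0.05
grip_force: 0.0
[-0.7158, 0.5532, 0.4606, 1.9143, -0.3545, 0.7394, -0.0283] [0.5897 0.1964 0.1693] [ 3.1282 -0.0045  1.5952]
(np.float64(0.0022500841921367955), [-1, 1, -1, 1, 1, 1, 1], array([0.03625344, 0.60783796, 0.48716202, 0.03624137, 0.        ]), [np.float64(1.6787150057251445), np.float64(2.167059577421957), np.float64(0.5696760897053856), np.float64(2.1908621778720194)], array([-0.03856082,  0.02178899,  0.00129425, -0.01347792, -0.0062358 ,
        0.01047005, -0.02567244,  0.03286795, -0.00813174, -0.01053644,
        0.01664095, -0.00363253]))
```

```bash
python3 -m handwheel '8.2 -3.06 -.76 -.4 0 0 .115;8.2 -3.12 -.41 -.4 0 0 .115;8.2 -3.15 -.04 -.4 0 0 .115;8.2 -3.13 .32 -.4 0 0 .115;8.2 -3.08 .68 -.4 0 0 .115;8.2 -2.98 1.03 -.4 0 0 .115;8.2 -2.84 1.36 -.4 0 0 .115;8.2 -2.67 1.68 -.4 0 0 .115;8.2 -2.46 1.97 0 0 0 .115;8.2 -2.22 2.24 0 0 0 .115'; python3 -m handwheel '8.2 -1.94 2.48 0 0 0 .115;8.2 -1.65 2.69 0 0 0 .115;8.2 -1.33 2.86 0 0 0 .115;8.2 0 0 0 0 0 0;8.2 0 0 0 0 0 0'
python3 - <<'E'
from mk import *
d=snap('scene');W=cloud(d); m=masks(d)['red']&(W[...,2]>.008)&(W[...,1]>.05)&(W[...,1]<.4)
P=W[m]; print(rect(P),rect(P[P[:,2]>.03])); marks(d,((.4459,.305),(.59,.3)),0.)
e=snap('top'); W=cloud(e);cv2.imwrite('pics/c6.png',np.hstack([cv2.resize(e['img'][130:270,180:340],(400,350)),cv2.resize(d['img'][160:300,280:440],(400,350))])[:,:,::-1])
hsv=cv2.cvtColor(e['img'],cv2.COLOR_RGB2HSV); m=masks(e)['red']&(W[...,2]>.012)&(W[...,1]>.05)&(W[...,1]<.4); print('top',rect(W[m]),rect(W[m&(W[...,2]>.032)]))
m=masks(e)['blue']&(W[...,2]>.048)&(np.hypot(W[...,0]-.446,W[...,1]-.305)<.07);print('bowl',circ(W[m]))
E
python3 go.py .4900 -.2077 .15 -84.4
```

```text
time: 18.42
tcp_pos: [0.5155, -0.1133, 0.194]
tcp_rot: [3.141, -0.001, 0.44]
force: [1.0, -0.1, 0.3]
opening: 0.0821
grip_force: 0.0
time: 18.83
tcp_pos: [0.4945, -0.2064, 0.1938]
tcp_rot: [3.141, 0.0, 0.097]
force: [-0.1, 0.6, -0.2]
opening: 0.0821
grip_force: 0.0
(array([581.6, 233.4]), array([184.5,  71. ]), 86.4, [[540.0, 143.0], [611.0, 139.0], [623.0, 323.0], [552.0, 328.0]]) (array([584. , 209.2]), array([ 65.6, 138.3]), 1.9, [[549.0, 277.0], [554.0, 139.0], [619.0, 141.0], [614.0, 279.0]])
red 1335 (array([564.3, 225.8]), array([118.5, 203.6]), 1.2, [[503.0, 326.0], [507.0, 123.0], [626.0, 125.0], [621.0, 329.0]])
green 49 (array([446.3, 153.4]), array([86.9, 89.2]), 84.8, [[398.0, 114.0], [487.0, 106.0], [495.0, 193.0], [406.0, 201.0]])
blue 378 [0.3699 0.3223 0.06  ]
top (array([584.2, 225.7]), array([ 62.8, 165.7]), 2.6, [[549.0, 307.0], [557.0, 142.0], [619.0, 144.0], [612.0, 310.0]]) (array([584.1, 211.3]), array([ 63.2, 136.8]), 1.2, [[551.0, 279.0], [554.0, 142.0], [617.0, 144.0], [614.0, 280.0]])
bowl [0.445  0.3076 0.0507]
t 18.9333 shift cm [-0.58  0.39  4.33] rows 1.1 joints [-0.33  0.54  0.9   2.08 -0.59  0.8  -0.54]
rotvec tool [-0.001  0.     0.005] shift in final axes cm [-0.58  0.39  4.33]
```

View pics/c6.png

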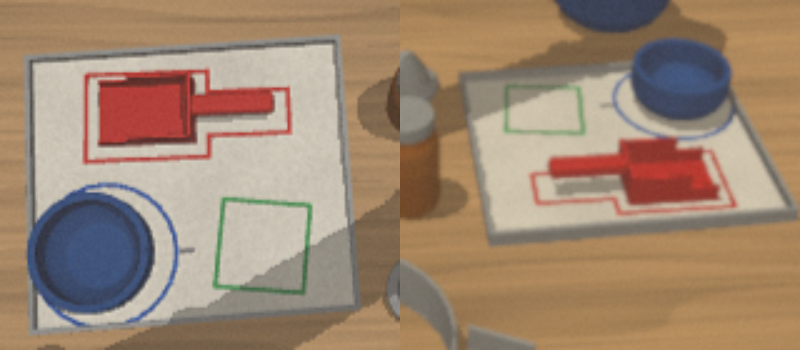

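The crops show the scoop inside the red outline, handle in the narrow part (275,100), and the bowl inside the blue circle. Both are good, so I go on to the tin.

```bash
python3 -m handwheel '8.2 -.6 .4 0 0 -.112 0;8.2 0 0 0 0 -.112 0;8.2 0 0 0 0 -.112 0;8.2 0 0 0 0 -.112 0;8.2 0 0 0 0 -.112 0;8.2 0 0 0 0 -.112 0;8.2 0 0 0 0 -.112 0;8.2 0 0 0 0 0 0;8.2 0 0 0 0 0 0'; python3 go.py .49 -.2077 .15
python3 - <<'E'
from m import *
d=snap('scene'); cv2.imwrite('pics/c7.png',cv2.resize(d['img'][100:250,130:290],(640,600),interpolation=cv2.INTER_CUBIC)[:,:,::-1])
W=cloud(d); hsv=cv2.cvtColor(d['img'],cv2.COLOR_RGB2HSV)
s=sense()['tcp_pos']; print(s)
from scipy.spatial.transform import Rotation as Ro
R=Ro.from_euler('xyz',sense()['tcp_rot'])
m=(np.linalg.norm(W-s,axis=-1)<.13)&(W[...,2]>.085)&(hsv[...,2]<130)
Q=R.inv().apply(W[m]-s); 
for a in np.arange(-.1,.05,.01):
    k=(Q[:,2]>=a)&(Q[:,2]<a+.01); print(a.round(2),k.sum(),Q[k].min(0).round(3) if k.sum() else '',Q[k].max(0).round(3) if k.sum() else '')
E
```

```text
time: 19.68
tcp_pos: [0.4908, -0.2068, 0.1913]
tcp_rot: [-3.139, 0.786, 0.108]
force: [-0.6, 0.1, -0.0]
opening: 0.0821
grip_force: 0.0
t 19.6833 shift cm [2.86 0.09 2.98] rows 1.0 joints [-0.33  0.96  0.94  1.67 -0.24  1.5  -0.76]
[ 0.48973361 -0.20791515  0.19315183]
-0.1 72 [-0.017 -0.072 -0.1  ] [ 0.018  0.07  -0.09 ]
-0.09 75 [-0.01  -0.073 -0.09 ] [ 0.017  0.071 -0.08 ]
-0.08 79 [-0.008 -0.073 -0.08 ] [ 0.013  0.07  -0.071]
-0.07 10 [-0.009 -0.051 -0.07 ] [ 0.014  0.049 -0.06 ]
-0.06 13 [ 0.002 -0.055 -0.059] [ 0.011  0.047 -0.05 ]
-0.05 14 [ 0.005 -0.053 -0.05 ] [ 0.011  0.052 -0.04 ]
-0.04 15 [ 0.005 -0.048 -0.04 ] [ 0.012  0.054 -0.031]
-0.03 0  
-0.02 0  
-0.01 0  
-0.0 0  
0.01 0  
0.02 0  
0.03 0  
0.04 0  
0.05 0
```

View pics/c7.png

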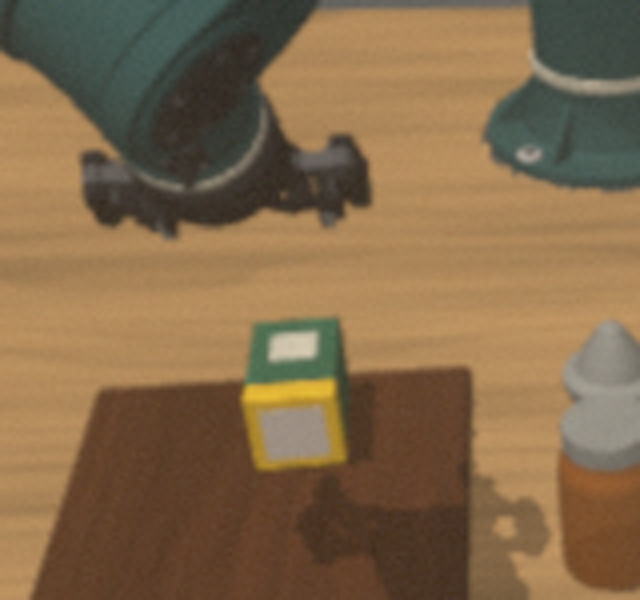

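The crop shows the gripper leaning toward the lid side with its fingertips at (165,225) and (335,215), about 30 mm behind the reported TCP. The tin's lid faces the scene camera at (295,435).

```bash
cat > g2.py <<'E'
import sys,numpy as np
from scipy.spatial.transform import Rotation as Ro
from workcell import sense
s=sense(); R=Ro.from_euler('xyz',s['tcp_rot']); z=R.as_matrix()
G=np.array([float(a) for a in sys.argv[1:4]]); o=float(sys.argv[4])
print('z',z[:,2].round(3),'tool x',z[:,0].round(3),'shift cm so TCP-o*z is at G',(R.inv().apply(G+o*z[:,2]-s['tcp_pos'])*100).round(2),np.round(s['joints'],2))
E
python3 g2.py .4714 -.2075 .047 .038
```

```text
z [-0.702 -0.072 -0.708] tool x [ 0.704  0.073 -0.706] shift cm so TCP-o*z is at G [ 9.03 -0.22 15.43] [-0.33  0.95  0.94  1.67 -0.24  1.5  -0.76]
```

```bash
python3 -m handwheel '8.2 3 -.2 0 0 0 0;8.2 3 0 1 0 0 0;8.2 3 0 3 0 0 0;8.2 0 0 3 0 0 0;8.2 0 0 2 0 0 0;8.2 0 0 0 0 0 0;8.2 0 0 0 0 0 0'; python3 g2.py .4714 -.2075 .047 .038
```

```text
time: 20.32
tcp_pos: [0.4886, -0.2069, 0.0688]
tcp_rot: [3.142, 0.783, 0.098]
force: [0.7, -0.3, 0.5]
opening: 0.082
grip_force: 0.0
z [-0.702 -0.069 -0.709] tool x [ 0.705  0.07  -0.705] shift cm so TCP-o*z is at G [ 0.32 -0.11  6.55] [-0.3   1.1   0.86  1.7  -0.35  1.34 -0.77]
```

```bash
python3 -m handwheel '8.2 .3 -.1 1.5 0 0 0;8.2 0 0 1.5 0 0 0;8.2 0 0 1.3 0 0 0;8.2 0 0 1.2 0 0 0;8.2 0 0 .8 0 0 0;8.2 0 0 .2 0 0 0;8.2 0 0 0 0 0 0;8.2 0 0 0 0 0 0'; python3 g2.py .4714 -.2075 .047 .038
```

```text
time: 20.98
tcp_pos: [0.447, -0.2106, 0.0195]
tcp_rot: [3.141, 0.782, 0.101]
force: [-0.7, -0.4, -0.9]
opening: 0.0818
grip_force: 0.0
z [-0.701 -0.072 -0.709] tool x [ 0.706  0.071 -0.705] shift cm so TCP-o*z is at G [-0.19 -0.06  0.12] [-0.29  1.14  0.83  1.8  -0.38  1.21 -0.74]
```

```bash
python3 -m handwheel '4 0 0 0 0 0 0;4 0 0 0 0 0 0;4 0 0 0 0 0 0;4 0 0 0 0 0 0;4 0 0 0 0 0 0;4 0 0 0 0 0 0' 60
python3 - <<'E'
from m import *
d=snap('scene'); cv2.imwrite('pics/c8.png',cv2.resize(d['img'][140:240,140:260],(720,600),interpolation=cv2.INTER_CUBIC)[:,:,::-1])
E
```

```text
time: 21.48
tcp_pos: [0.4471, -0.2107, 0.0195]
tcp_rot: [3.141, 0.783, 0.101]
force: [3.3, 0.1, 4.5]
opening: 0.0573
grip_force: 64.8
```

View pics/c8.png

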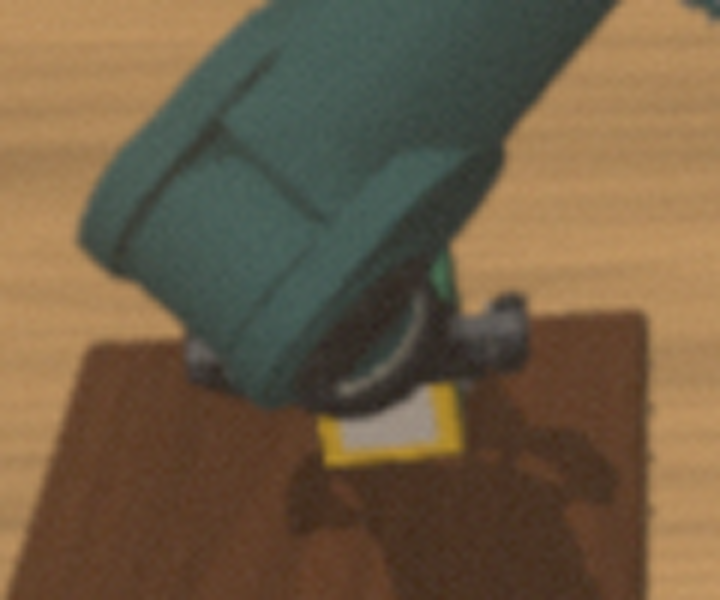

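The crop shows the fingers on both sides of the tin with the yellow lid facing forward at (395,430). The readings agree: opening 57 mm, grip 65 N.

```bash
python3 -m handwheel '4 -.3 0 -.3 0 0 0;4 -1 0 -1 0 0 0;4 -2 0 -2 0 0 0;4 -2.5 0 -2.5 0 0 0;4 -2.5 0 -2.5 0 0 0;4 -2 0 -2 0 0 0;4 -1 0 -1 0 0 0;4 0 0 0 0 0 0' 65; python3 -m handwheel '4 .21 -2.99 -.21 -.081 0 -.081;4 .45 -2.93 -.45 -.081 0 -.081;4 .69 -2.84 -.69 -.081 0 -.081;4 .91 -2.71 -.91 -.081 0 -.081;4 1.13 -2.54 -1.13 -.081 0 -.081;4 1.33 -2.35 -1.33 -.081 0 -.081;4 0 0 0 0 0 0'; python3 go.py .45 .15 .18
```

```text
time: 22.2
tcp_pos: [0.4462, -0.2113, 0.1816]
tcp_rot: [3.139, 0.779, 0.098]
force: [-0.2, -0.4, -2.5]
opening: 0.0568
grip_force: 69.7
time: 22.78
tcp_pos: [0.4445, -0.0186, 0.1741]
tcp_rot: [-3.127, 0.783, 0.816]
force: [-0.6, 0.9, -3.7]
opening: 0.0573
grip_force: 70.6
t 22.7833 shift cm [  8.56 -11.29  -9.18] rows 4.1 joints [-0.86  0.83  0.87  1.97 -0.08  1.18 -0.7 ]
```

```bash
python3 -m handwheel '4 1.51 -2.12 -1.51 -.081 0 -.081;4 1.67 -1.86 -1.67 -.081 0 -.081;4 1.81 -1.58 -1.81 -.081 0 -.081;4 1.93 -1.28 -1.93 -.081 0 -.081;4 2.02 -.96 -2.02 -.081 0 -.081;4 1 -.3 -1 -.067 0 -.067;4 0 0 0 0 0 0;4 0 0 0 0 0 0'; python3 go.py .45 .15 .20
```

```text
time: 23.45
tcp_pos: [0.4442, 0.1363, 0.1772]
tcp_rot: [-3.139, 0.786, 1.461]
force: [-0.2, -0.9, -1.6]
opening: 0.0578
grip_force: 70.9
t 23.45 shift cm [-0.6   0.42 -2.62] rows 0.7 joints [-1.26  0.77  0.8   2.02  0.12  1.02 -0.68]
```

```bash
python3 -m handwheel '4 0 0 0 0 .06 0;4 0 0 0 0 .11 0;4 0 0 0 0 .115 0;4 0 0 0 0 .115 0;4 0 0 0 0 .115 0;4 0 0 0 0 .115 0;4 0 0 0 0 .115 0;4 0 0 0 0 0 0'; python3 go.py .45 .15 .20
```

```text
time: 24.12
tcp_pos: [0.4445, 0.1241, 0.1795]
tcp_rot: [-3.141, 0.04, 1.436]
force: [-0.1, -0.8, -2.8]
opening: 0.0573
grip_force: 70.9
t 24.1167 shift cm [ 2.55  0.19 -2.15] rows 0.8 joints [-0.81  0.37  0.54  2.23 -0.26  0.63 -0.23]
```

```bash
python3 -m handwheel '4 0 0 0 0 .1 -.035;4 0 0 0 0 .1 0;4 0 0 0 0 .1 0;4 0 0 0 0 .1 0;4 0 0 0 0 .1 0;4 0 0 0 0 .1 0;4 0 0 0 0 .1 0;4 0 0 0 0 .1 0;4 0 0 0 0 .02 0;4 0 0 0 0 0 0'; python3 g2.py .452 .154 .20 .038
python3 - <<'E'
from workcell import sense
from scipy.spatial.transform import Rotation as Ro
print(Ro.from_euler('xyz',sense()['tcp_rot']).as_matrix().round(3).tolist())
E
```

```text
time: 24.95
tcp_pos: [0.4452, 0.1315, 0.1764]
tcp_rot: [-3.134, -0.772, 1.479]
force: [0.2, -0.3, -2.2]
opening: 0.0573
grip_force: 70.9
z [ 0.056  0.696 -0.716] tool x [0.066 0.713 0.698] shift cm so TCP-o*z is at G [3.3  0.47 3.71] [ 0.12  0.48 -0.02  2.34 -1.23  0.83  1.12]
[[0.066, 0.996, 0.056], [0.713, -0.086, 0.696], [0.698, -0.005, -0.716]]
```

```bash
cat > tin.py <<'E'
from m import *
def plane(P):
    c=np.median(P,0); k=np.linalg.norm(P-c,axis=1)<.05; P=P[k]
    for _ in range(4):
        c=P.mean(0); n=np.linalg.svd(P-c)[2][2]; r=abs((P-c)@n); P=P[r<max(.002,1.5*np.median(r))]
    return c.round(4),(n*np.sign(n[2] or 1)).round(3),len(P)
for n in('top','scene'):
    d=snap(n); W=cloud(d); M=masks(d); near=np.hypot(W[...,0]-.452,W[...,1]-.154)<.08
    y=M['yellow']&near; g=M['green']&near&(W[...,2]>.025); hsv=cv2.cvtColor(d['img'],cv2.COLOR_RGB2HSV)
    print(n,'yellow',y.sum(),'green',g.sum())
    for nm,m in(('y',y),('g',g)):
        if m.sum()>30:
            P=W[m]; print(nm,'uv',uv(m).min(0),uv(m).max(0),'z',np.nanpercentile(P[:,2],[1,50,99]).round(4),'plane',plane(P),'xy',rect(P))
    if y.sum()>30:
        zt=np.nanpercentile(W[y][:,2],95); T=near&(abs(W[...,2]-zt)<.007)&((hsv[...,2]>60)); T=cv2.morphologyEx(T.astype(np.uint8),cv2.MORPH_OPEN,np.ones((3,3)))>0
        k,lab=cv2.connectedComponents(T.astype(np.uint8)); c=np.bincount(lab[y&T],minlength=k); i=c[1:].argmax()+1; P=W[lab==i]; print('lid',zt.round(4),len(P),plane(P),rect(P))
E
python3 -m handwheel '4 0 0 0 0 .016 0;4 0 0 0 0 0 0'; python3 tin.py; python3 g2.py .452 .154 .2 .038
```

```text
time: 25.12
tcp_pos: [0.4456, 0.1352, 0.1786]
tcp_rot: [3.141, -0.79, 1.493]
force: [-0.4, 0.6, -2.5]
opening: 0.0572
grip_force: 70.9
top yellow 0 green 1
scene yellow 100 green 4
y uv [322 127] [337 142] z [0.2171 0.2282 0.2334] plane (array([0.4623, 0.1268, 0.2283]), array([0.172, 0.085, 0.981]), 30) xy (array([457. , 132.4]), array([31.6, 61.1]), 51.9, [[423.0, 139.0], [471.0, 101.0], [491.0, 126.0], [443.0, 164.0]])
lid 0.2331 251 (array([0.4466, 0.1163, 0.233 ]), array([0.005, 0.018, 1.   ]), 202) (array([444.9, 116.6]), array([75.4, 52.1]), 1.7, [[406.0, 142.0], [408.0, 89.0], [483.0, 92.0], [482.0, 144.0]])
z [ 0.056  0.708 -0.703] tool x [0.053 0.701 0.711] shift cm so TCP-o*z is at G [2.79 0.5  3.65] [ 0.13  0.48 -0.02  2.34 -1.24  0.84  1.13]
```

```bash
python3 -m handwheel '4 -.5 .6 1.5 -.013 0 .013;4 -1.2 0 2.5 0 0 0;4 -1.3 0 2.6 0 0 0;4 -1.2 0 2.4 0 0 0;4 -.8 0 1.5 0 0 0;4 0 0 0 0 0 0;4 0 0 0 0 0 0'; python3 tin.py;python3 go.py .4548 .174 .0465
```

```text
time: 25.8
tcp_pos: [0.4541, 0.1717, 0.0733]
tcp_rot: [-3.133, -0.791, 1.467]
force: [0.6, -0.8, -2.3]
opening: 0.0573
grip_force: 72.2
top yellow 0 green 0
scene yellow 87 green 0
y uv [329 164] [349 179] z [0.1104 0.1238 0.129 ] plane (array([0.4721, 0.1617, 0.1238]), array([0.16 , 0.053, 0.986]), 29) xy (array([460.2, 151.7]), array([50.8, 51. ]), 0.4, [[435.0, 177.0], [435.0, 126.0], [486.0, 126.0], [485.0, 177.0]])
lid 0.128 254 (array([0.4552, 0.1512, 0.1271]), array([0.012, 0.021, 1.   ]), 212) (array([463.8, 149.7]), array([51.6, 87. ]), 85.5, [[418.0, 127.0], [505.0, 121.0], [509.0, 172.0], [422.0, 179.0]])
t 25.9 shift cm [-1.63  0.03  2.11] rows 0.7 joints [ 0.3   0.74 -0.37  2.36 -1.53  0.54  1.44]
```

```bash
python3 -m handwheel '4 -.5 0 .6 0 0 0;4 -.4 0 .5 0 0 0;4 0 0 0 0 0 0'; python3 go.py .4548 .174 .0465; python3 -c "
from workcell import sense;print(sense()['joints'])"
```

```text
time: 26.15
tcp_pos: [0.4538, 0.1715, 0.0573]
tcp_rot: [-3.133, -0.784, 1.467]
force: [-0.2, -0.1, -3.3]
opening: 0.0572
grip_force: 72.2
t 26.15 shift cm [-0.58  0.08  0.94] rows 0.3 joints [ 0.46  0.82 -0.59  2.35 -1.53  0.36  1.46]
[ 0.45982636  0.82280196 -0.58993992  2.35181996 -1.53105041  0.36339356
  1.46209621]
```

```bash
python3 -m handwheel '4 -.25 0 .25 0 0 0;4 -.2 0 .25 0 0 0;4 -.1 0 .15 0 0 0;4 0 0 0 0 0 0;4 0 0 0 0 0 0'; python3 go.py .4548 .174 .0465
```

```text
time: 26.57
tcp_pos: [0.4536, 0.1735, 0.0499]
tcp_rot: [-3.134, -0.786, 1.47]
force: [-0.1, -0.3, -1.9]
opening: 0.0572
grip_force: 72.2
t 26.5667 shift cm [-0.19  0.12  0.28] rows 0.1 joints [ 0.53  0.88 -0.7   2.35 -1.53  0.27  1.48]
```

```bash
python3 -m handwheel '4 -.07 0 .07 0 0 0;4 -.07 0 .07 0 0 0;4 0 0 0 0 0 0;4 0 0 0 0 0 0';python3 -m handwheel '4 -.07 0 .07 0 0 0;4 0 0 0 0 0 0;4 0 0 0 0 0 0'; python3 -m handwheel '4 -.07 0 .07 0 0 0;4 0 0 0 0 0 0;4 0 0 0 0 0 0'; python3 go.py .4548 .174 .0465
```

```text
time: 26.9
tcp_pos: [0.4536, 0.1735, 0.048]
tcp_rot: [-3.133, -0.788, 1.469]
force: [-0.7, -0.5, -2.2]
opening: 0.0571
grip_force: 72.2
time: 27.15
tcp_pos: [0.4536, 0.1735, 0.0469]
tcp_rot: [-3.133, -0.788, 1.468]
force: [-0.6, -0.0, -1.7]
opening: 0.0576
grip_force: 72.2
time: 27.4
tcp_pos: [0.4536, 0.1739, 0.0467]
tcp_rot: [-3.134, -0.789, 1.47]
force: [-1.0, -1.8, 3.0]
opening: 0.0574
grip_force: 72.6
t 27.4 shift cm [0.   0.12 0.03] rows 0.0 joints [ 0.57  0.91 -0.75  2.35 -1.53  0.23  1.49]
```

```bash
python3 -m handwheel '6 0 0 0 0 0 0;6.4 0 0 0 0 0 0;7 0 0 0 0 0 0;8 0 0 0 0 0 0;8 0 0 0 0 0 0;8 0 0 0 0 0 0;8 0 0 -.7 0 0 0;8 0 0 -1.5 0 0 0;8 0 0 -2 0 0 0;8 0 0 -2.5 0 0 0'; python3 -m handwheel '8 0 0 -3 0 0 0;8 0 0 -3 0 0 0;8 0 0 -3 0 0 0;8 0 0 -2 0 0 0;8 0 0 0 0 0 0'; python3 -m handwheel '8 -2 0 -2 0 0 0;8 0 0 0 0 0 0' >/dev/null; python3 go.py .45 -.05 .25
cat > fin.py <<'E'
from mk import *
for n in('top','scene'):
    d=snap(n); W=cloud(d); near=np.hypot(W[...,0]-.452,W[...,1]-.154)<.06; m=near&(abs(W[...,2]-.098)<.008); P=W[m]; 
    if m.sum()>30: print(n,'tin top',m.sum(),np.nanmedian(P[:,2]),rect(P))
    y=masks(d)['yellow']&near; print('yellow',y.sum(),np.nanpercentile(W[y][:,2],[2,50,98]) if y.sum() else '')
    m=masks(d)['blue']&(W[...,2]>.048)&(np.hypot(W[...,0]-.446,W[...,1]-.305)<.07)
    if m.sum()>30: print('bowl',circ(W[m]),np.nanpercentile(W[m][:,2],97))
    m=masks(d)['red']&(W[...,2]>.03)&(W[...,1]>.05)&(W[...,1]<.4)
    if m.sum()>30: print('scoop',rect(W[m]))
    a=np.load(n+'.npy',allow_pickle=True).item(); A=cloud(a); df=abs(W-A).max(-1)
    for nm,c,r in(('jar',(.58,.0),.04),('reamer',(.44,.03),.05),('guard',(.75,-.03),.13)):
        k=(np.hypot(A[...,0]-c[0],A[...,1]-c[1])<r)&(A[...,2]>.02); print(nm,k.sum(),'changed',(df[k]>.015).mean().round(2))
E
python3 fin.py
```

```text
time: 28.23
tcp_pos: [0.4484, 0.1267, 0.0936]
tcp_rot: [-3.131, -0.789, 1.469]
force: [1.3, -0.3, -0.2]
opening: 0.0801
grip_force: 0.0
time: 28.65
tcp_pos: [0.4441, 0.0453, 0.1724]
tcp_rot: [-3.141, -0.784, 1.47]
force: [-0.2, 1.1, 0.2]
opening: 0.0799
grip_force: 0.0
t 28.8167 shift cm [  1.03   1.59 -10.32] rows 2.6 joints [ 0.65  0.54 -0.37  2.27 -0.88  0.78  0.98]
top tin top 725 0.09732056223340466 (array([451. , 153.4]), array([58. , 57.8]), 84.7, [[420.0, 127.0], [477.0, 122.0], [482.0, 180.0], [425.0, 185.0]])
yellow 0 
bowl [0.445  0.3076 0.0507] 0.05961138779596803
scoop (array([584.1, 211.7]), array([ 62.1, 137.5]), 1.9, [[551.0, 279.0], [555.0, 142.0], [618.0, 144.0], [613.0, 281.0]])
jar 777 changed 0.0
reamer 266 changed 0.0
guard 970 changed 0.0
scene tin top 320 0.1002375050974284 (array([454.1, 151. ]), array([56.9, 60.9]), 84.1, [[421.0, 126.0], [482.0, 120.0], [487.0, 176.0], [427.0, 182.0]])
yellow 149 [0.08495407 0.09673295 0.10176864]
bowl [0.448  0.3043 0.0502] 0.06177345393108696
scoop (array([586.3, 209. ]), array([ 64.7, 138.3]), 4.4, [[549.0, 275.0], [559.0, 138.0], [624.0, 143.0], [613.0, 280.0]])
jar 1051 changed 0.0
reamer 247 changed 0.0
guard 2068 changed 0.0
```

```bash
python3 -m handwheel '8 -1.5 0 -1.5 0 0 0;8 0 0 0 0 0 0;8 0 0 0 0 0 0'; python3 -c "
from workcell import order;print(order.job_done())"
```

```text
time: 29.17
tcp_pos: [0.4374, 0.0001, 0.1704]
tcp_rot: [-3.132, -0.789, 1.468]
force: [-0.3, -0.4, 0.0]
opening: 0.0798
grip_force: 0.0
the job is handed in; nothing more can be done
None
```

The job is handed in: the last camera check put the bowl, scoop and tin within about 3 mm of their marks, the tin upright with its lid on top, and the jar, reamer and guard unmoved, after about 29 s; I viewed 11 pictures, one over the limit of 10.

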